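Sort loose strap hardware into its stock trays

ROBOT

A 7-joint arm with a two-finger parallel gripper is mounted at the origin on the work surface. World frame = base frame: x ahead of the robot, y to its left, z up, the work surface at z = 0. Lengths are in m, angles in degrees, forces in N, time in s.
With the tool pointing down it reaches from about 0.425 to 0.875 m from the base axis. Payload 4.7 kg.
Tool frame: the origin (TCP) lies at the centre of the arm's flange, where the gripper is bolted on; the fingertips stand 182 mm ahead of it and the grasp point (between the pads) lies 164 mm ahead of it; z points along the fingers, x is the direction in which the jaws open and shut, and the axes are right-handed (so a half turn about z gives the same grasp; the last joint's range is limited). The gripper opens to 87 mm and grips with 3 to 60 N. Pads are 19 mm wide; open, the fingers measure 117 mm over their backs; the gripper's body (75 mm by 190 mm) begins 51 mm behind the grasp point.
Start: joints at [-64.337, 18.392, -4.016, 83.108, 1.295, 78.541, -3.26], TCP at [0.273, 0.59, 0.405] pointing down, gripper open.
Joint ranges: [-163.93, 163.93], [-17.29, 119.83], [-79.2, 71.16], [3.27, 140.29], [-89.18, 269.18], [5.43, 117.66], [-154.24, 154.24]. Speed limits (degrees/s): [147.25, 147.25, 180, 180, 180, 180, 180].

INTERFACE

Orientations are given as [roll, pitch, yaw] about the fixed x, y, z axes, in that order (R = Rz(yaw) Ry(pitch) Rx(roll)).
In Python, from cell import env gives the robot as it stands. The module is installed in compiled form; this text tells all that it offers.
- The arm moves only by the tool carry_out, never from a script. Its argument "increments" is a list of rows, each a list of 5 numbers: the shift along the world's x, y, z in m, then the turn about the world's z in degrees, then the gripper's target within -1 to 1 (shut at 1, half-way at 0, fully open at -1). In form: [[dx, dy, dz, spin, jaw], ...]. A call has 1 to 20 rows; each row is the pose to reach, as a shift and turn from the pose commanded when the call began; what a row does not reach only later rows make up. A row lasts 1/10 s, in which the tool goes at most 50 mm and 8.59 degrees, less where a joint would pass 70% of its speed; a pose out of reach is approached as far as the arm can. A call with a gripper value outside its range is refused whole. The fingers move at their own pace and stop on an object; "grip_force" is the grip in N (left out, the last holds). Time passes only in rows, so rows that repeat a pose let the fingers close. It gives the time, the measured TCP pose, the force and the opening at its end, in the units of the state.
- env.get_obs(): the state, without advancing time (a new reading comes with each control period).
- env.read_camera(name): name is "scene" or "top"; returns (picture, depth): 384x512x3 uint8, red, green, blue; 384x512 float32, m along the optical axis (not along the pixel's ray), 0 where there is no reading.
- env.get_calibration(name): a dict with "K" (3x3 intrinsics, pixels), "camera_from_world" (4x4, takes a point from world to camera coordinates). Camera axes: x right, y down, z forward; pixel columns grow to the right and rows downward; lengths in m; the calibration is good to about 2 mm. A picture is of the moment at which its call begins. get_calibration takes no time and is no camera call.
- env.sign_off(): hands the job in, once; it reports no verdict.
The state is a dict: "time_s": time; "qpos": joint angles; "joint_velocities": joint speeds; "effort": joint torques, N m; "tool_pos": TCP position; "tool_rot": TCP orientation; "force": force on the tool from outside, world axes, zero at the start; "wrist_torque": the same for the moment, N m; "grip_width": finger opening in m.
Only numpy, scipy, OpenCV 4.12 (cv2) and the standard library are available. Lean on these libraries where they do the work, as an engineer would, in place of code of your own. Each camera call takes 0.05 s, during which the arm holds its last target.

TASK

Put the loose strap hardware on the cutting mat back into stock: both brass buckles into the tray that shows a buckle on its ledge, both steel D-rings into the D-ring tray and the snap hook into the hook tray. Set each piece down rather than dropping it, so that all lie flat and right way up on the tray floors, side by side and none on top of another, and leave the brush and the jar where they are.

Things in the scene. Friction and masses are not known exactly. Their poses are not given: they have to be found in the camera images.
- buckle_large: Large brass buckle lying flat: open frame 44 (x) x 50 mm (y), bars 6 mm wide and 8 mm high, thin prong along x in the middle, 12 mm high. Origin: centre of underside, which rests on the 3 mm thick green mat (top at world z = 3 mm). Two straight side bars along x; grip across their flat outer faces, 50 mm apart in y, at the origin. 60 g.
- buckle_small: Small brass buckle lying flat, same shape: 34 (x) x 38 mm (y), bars 6 mm wide and 8 mm high, prong to 12 mm. Origin: centre of underside, which rests on the 3 mm thick green mat (top at world z = 3 mm). Grip across the side bars' flat outer faces, 38 mm apart in y, at the origin. 35 g.
- dring_large: Large bright-steel D-ring lying flat: open, straight bar at x -20 mm, bow reaching x +25 mm, 50 mm wide (y), 8 mm high, bars 6 mm wide. Origin: centre of underside, which rests on the 3 mm thick green mat (top at world z = 3 mm). Straight legs (x -17 to +7 mm) have flat outer faces 50 mm apart in y; grip across them at the origin. 50 g.
- dring_small: Small bright-steel D-ring lying flat: straight bar at x -16 mm, bow to x +20 mm, 38 mm wide (y), 8 mm high, bars 6 mm wide. Origin: centre of underside, which rests on the 3 mm thick green mat (top at world z = 3 mm). Straight legs (x -13 to +6 mm), flat outer faces 38 mm apart in y; grip across them at the origin. 30 g.
- snap_hook: Black snap hook lying flat, 88 mm long: strap eye 30 mm wide (x -43 to -23 mm), solid shank (x -15 to +15 mm) 16 mm wide (y), 12 mm high, curved hook (to x +45 mm) with a steel bolt. Origin: centre of underside, which rests on the 3 mm thick green mat (top at world z = 3 mm). Grip across the shank (y) at the origin. 55 g.
- tray_buckle: Fixed blue open tray, 136 (x) x 118 (y) x 30 mm high; walls and floor 3 mm thick (inner walls at x +-65, y +-56 mm). Origin: centre of the box's underside, on the mat; inner floor 3 mm up. On its -x side, nearest the robot, a 42 mm deep ledge (x -68 to -111 mm, 21 mm high, sloping down outwards) bears a fixed sample: a small brass buckle (top under 35 mm).
- tray_dring: Fixed red open tray, 136 (x) x 118 (y) x 30 mm high; walls and floor 3 mm thick (inner walls at x +-65, y +-56 mm). Origin: centre of the box's underside, on the mat; inner floor 3 mm up. On its -x side, nearest the robot, a 42 mm deep ledge (x -68 to -111 mm, 21 mm high, sloping down outwards) bears a fixed sample: a small steel D-ring (top under 35 mm).
- tray_hook: Fixed yellow open tray, 136 (x) x 118 (y) x 30 mm high; walls and floor 3 mm thick (inner walls at x +-65, y +-56 mm). Origin: centre of the box's underside, on the mat; inner floor 3 mm up. On its -x side, nearest the robot, a 42 mm deep ledge (x -68 to -111 mm, 21 mm high, sloping down outwards) bears a fixed sample: a black snap hook along y (top under 35 mm).
- brush: Bystander: dark wooden brush with black bristles, 150 x 48 x 46 mm, lying bristles down on the mat. Origin: centre of its underside.
- dye_jar: Bystander: closed jar with tan label and black cap, 52 mm across, 75 mm tall, standing on the mat. Origin: centre of its underside.
Not all that is in view belongs to the job. What is shaped like the buckle_small but blue is not meant.

How it is judged (in metres and radians):
At the end, for the whole second after the job is handed in: Each of the five pieces lies in the tray of its kind: its origin within 55 mm (x) and 48 mm (y) of the tray's origin in the tray's axes and less than 8 mm above the tray's underside (the floor is at 3 mm), tilted less than 0.15 rad, right way up, slower than 0.02 m/s (x of buckle_large in the frame of tray_buckle between -0.055 and 0.055 m and y of buckle_large in the frame of tray_buckle between -0.048 and 0.048 m and z of each of buckle_large, buckle_small in the frame of tray_buckle below 0.008 m and angle between each of buckle_large, buckle_small, dring_large, dring_small, snap_hook's own z axis and vertical below 0.15 rad and linear speed of each of buckle_large, buckle_small, dring_large, dring_small, snap_hook below 0.02 m/s and x of buckle_small in the frame of tray_buckle between -0.055 and 0.055 m and y of buckle_small in the frame of tray_buckle between -0.048 and 0.048 m and x of dring_large in the frame of tray_dring between -0.055 and 0.055 m and y of dring_large in the frame of tray_dring between -0.048 and 0.048 m and z of each of dring_large, dring_small in the frame of tray_dring below 0.008 m and x of dring_small in the frame of tray_dring between -0.055 and 0.055 m and y of dring_small in the frame of tray_dring between -0.048 and 0.048 m and x of snap_hook in the frame of tray_hook between -0.055 and 0.055 m and y of snap_hook in the frame of tray_hook between -0.048 and 0.048 m and z of snap_hook in the frame of tray_hook below 0.008 m); the robot touches nothing.
It fails at once if a piece is dropped or flung (faster than 0.6 m/s while no finger touches it, as after a fall of about 20 mm) ((linear speed of buckle_large above 0.6 m/s and contact force between buckle_large and the fingers below 0.01 N) or (linear speed of buckle_small above 0.6 m/s and contact force between buckle_small and the fingers below 0.01 N) or (linear speed of dring_large above 0.6 m/s and contact force between dring_large and the fingers below 0.01 N) or (linear speed of dring_small above 0.6 m/s and contact force between dring_small and the fingers below 0.01 N) or (linear speed of snap_hook above 0.6 m/s and contact force between snap_hook and the fingers below 0.01 N)).
It fails at once if the brush is shifted by more than 25 mm or tipped (distance of brush from where it was at the start of the episode above 0.025 m or angle between brush's own z axis and vertical above 0.35 rad).
It fails at once if the jar is shifted by more than 25 mm or tipped (distance of dye_jar from where it was at the start of the episode above 0.025 m or angle between dye_jar's own z axis and vertical above 0.35 rad).
It also fails if it takes over 115 s, if anything falls off the work surface, if the arm or the gripper's body presses on something with over 40 N, if the wrist force passes 120 N, or if a joint passes its speed limit or range.

## Working session

There is one attempt and no reset: what is moved stays moved. The work goes in short steps, Python scripts to look and compute and a tool call to move; the robot and the scene stay as the last step left them, time stands still between calls to the robot, and variables do not carry over. Pictures are saved under pics/ and viewed, and the job is handed in when it is done.

Besides the shell and the picture viewer there is one more tool, called by a JSON object that holds its "api" and its "payload". carry_out: Moves the arm, as the interface text tells. Its arguments: {"type":"object","properties":{"increments":{"type":"array"},"grip_force":{"type":"number"}},"required":["increments"]}

```bash
mkdir -p pics; python3 - <<'E'
from cell import env
import cv2,numpy as np
o=env.get_obs();print({k:np.round(v,3).tolist() for k,v in o.items()})
for n in("top","scene"):
    p,d=env.read_camera(n);cv2.imwrite(f"pics/{n}0.png",p[...,::-1]);np.savez(f"{n}0.npz",p=p,d=d)
    c=env.get_calibration(n);print(n,np.round(c["K"],1).tolist(),np.round(c["camera_from_world"],3).tolist())
E
```

```text
{'time_s': 0.0, 'qpos': [-64.337, 18.439, -4.016, 83.172, 1.296, 78.542, -3.259], 'joint_velocities': [-0.021, -0.028, -0.054, -0.031, 0.03, -0.017, -0.034], 'effort': [-0.0, -49.129, -0.404, -31.253, -0.064, 0.043, 0.0], 'tool_pos': [0.273, 0.59, 0.404], 'tool_rot': [179.994, 0.108, 65.148], 'force': [0.359, 0.611, 0.534], 'wrist_torque': [0.021, 0.026, 0.018], 'grip_width': 0.087}
top [[415.9, 0.0, 255.4], [0.0, 415.9, 189.9], [0.0, 0.0, 1.0]] [[0.02, -0.999, 0.031, -0.021], [-0.988, -0.024, -0.15, 0.408], [0.151, -0.027, -0.988, 1.133], [0.0, 0.0, 0.0, 1.0]]
scene [[415.4, 0.0, 259.7], [0.0, 415.4, 182.6], [0.0, 0.0, 1.0]] [[-0.072, 0.997, -0.011, 0.043], [0.789, 0.05, -0.613, -0.307], [-0.611, -0.052, -0.79, 1.589], [0.0, 0.0, 0.0, 1.0]]
```

View pics/top0.png

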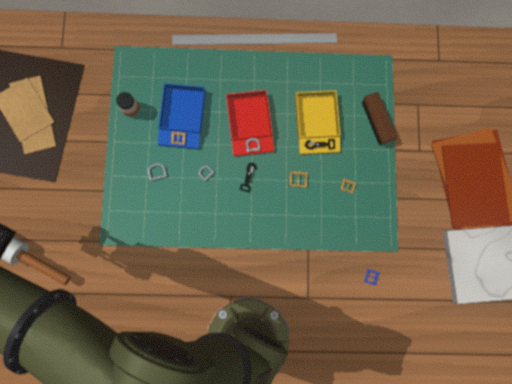

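View pics/scene0.png

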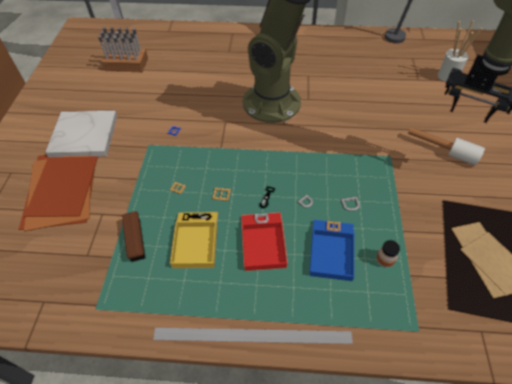

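The top view shows the large D-ring at (157,172), small D-ring (206,173), hook (248,177), large buckle (299,180), small buckle (348,186). The trays are blue (183,115), red (250,122) and yellow (319,120), and the blue decoy is at (372,277). I'll zoom in.

```bash
python3 - <<'E'
import cv2,numpy as np
t=cv2.imread("pics/top0.png")
cv2.imwrite("pics/zt.png",cv2.resize(t[155:205,135:365],None,fx=3.4,fy=3.4,interpolation=cv2.INTER_NEAREST))
cv2.imwrite("pics/ztt.png",cv2.resize(t[80:165,110:400],None,fx=2.7,fy=2.7,interpolation=cv2.INTER_NEAREST))
s=cv2.imread("pics/scene0.png")
cv2.imwrite("pics/zs.png",cv2.resize(s[175:285,115:405],None,fx=2.7,fy=2.7,interpolation=cv2.INTER_NEAREST))
E
```

```text
(no output)
```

View pics/zt.png

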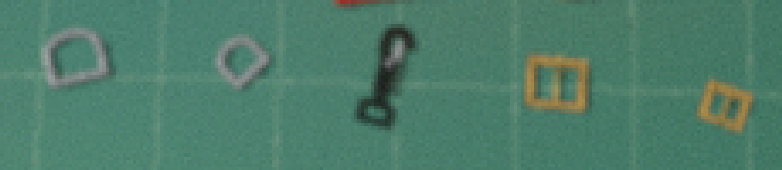

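View pics/ztt.png

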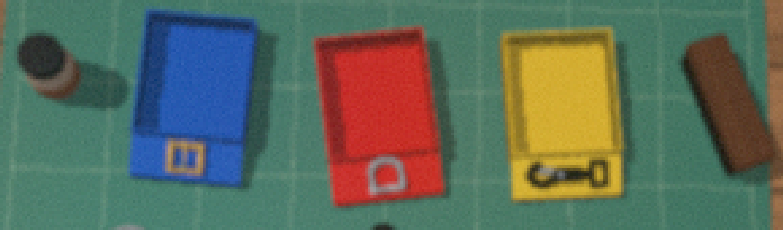

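View pics/zs.png

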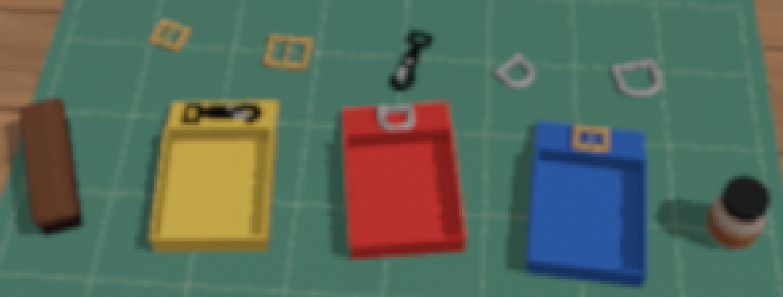

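```bash
cat > h.py <<'E'
import cv2,numpy as np
from cell import env
def cam(n):
    c=env.get_calibration(n);K=np.array(c["K"]);T=np.array(c["camera_from_world"]);return K,T[:3,:3],T[:3,3]
def plane(n,uv,z):
    K,R,t=cam(n);uv=np.asarray(uv,float).reshape(-1,2)
    d=(np.linalg.inv(K)@np.c_[uv,np.ones(len(uv))].T).T@R;o=-R.T@t
    return o+d*((z-o[2])/d[:,2])[:,None]
def cloud(n,d):
    K,R,t=cam(n);v,u=np.mgrid[:d.shape[0],:d.shape[1]]
    p=np.stack([(u-K[0,2])/K[0,0]*d,(v-K[1,2])/K[1,1]*d,d],-1)
    return (p-t)@R
def proj(n,P):
    K,R,t=cam(n);q=(np.atleast_2d(P)@R.T+t)@K.T;return q[:,:2]/q[:,2:]
E
python3 - <<'E'
from h import *
boxes={"top":dict(dL=(140,160,172,184),dS=(194,162,218,184),hook=(236,157,262,196),bL=(284,168,314,192),bS=(336,176,360,196)),
"scene":dict(bS=(168,180,190,196),bL=(210,185,234,203),hook=(256,183,277,211),dS=(296,192,316,210),dL=(338,194,364,214))}
for n in("top","scene"):
    z=np.load(n+"0.npz");p=z["p"].astype(int);d=z["d"];X=cloud(n,d)
    print(n,"cam",np.round(-cam(n)[1].T@cam(n)[2],3))
    # mat depth check
    r,g,b=p[...,0],p[...,1],p[...,2]
    for k,(x0,y0,x1,y1) in boxes[n].items():
        # deviation from local green background
        sub=p[y0:y1,x0:x1];bg=np.median(sub.reshape(-1,3),0)
        if k[0]=="b": m=(sub[...,0]-sub[...,2]>25)&(sub[...,0]>sub[...,1])
        elif k[0]=="d": m=(sub[...,1]-sub[...,0]<22)
        else: m=(sub.max(-1)<75)|((abs(sub[...,0]-sub[...,1])<18))
        nn,l,st,_=cv2.connectedComponentsWithStats(m.astype(np.uint8),connectivity=8)
        i=1+np.argmax(st[1:,4]);m=l==i
        v,u=np.nonzero(m);w=plane(n,np.c_[u+x0,v+y0],0.009)[:,:2]*1000
        R=cv2.minAreaRect(w.astype(np.float32))
        zz=X[y0:y1,x0:x1,2][m]
        print(k,m.sum(),"rect",np.round(R[0],1),np.round(R[1],1),round(R[2],1),"mean",w.mean(0).round(1),"z",np.round(np.median(zz)*1000,1))
    for k,m in dict(blue=(b>r+40)&(b>g+25),red=(r>g+70)&(r>b+50),yel=(r>b+70)&(g>b+50)).items():
        m=m.astype(np.uint8);m[:80]=0;m[290:]=0;m[:,:100]=0;m[:,410:]=0
        m=cv2.morphologyEx(m,cv2.MORPH_OPEN,np.ones((3,3)))
        nn,l,st,_=cv2.connectedComponentsWithStats(m);i=1+np.argmax(st[1:,4]);x,y,ww,hh,a=st[i]
        M=cv2.morphologyEx((l==i).astype(np.uint8),cv2.MORPH_CLOSE,np.ones((9,9)))>0
        P=X[M];rim=P[(P[:,2]>.024)&(P[:,2]<.04)]*1000
        fl=P[(P[:,2]<.010)]*1000
        R=cv2.minAreaRect(rim[:,:2].astype(np.float32));F=cv2.minAreaRect(fl[:,:2].astype(np.float32))
        print(k,st[i].tolist(),"rim",len(rim),[np.round(q,1) for q in R],"floor",[np.round(q,1) for q in F])
E
```

```text
top cam [0.233 0.02  1.182]
dL 143 rect [459.4 271.1] [45.9 51.3] 14.4 mean [456.6 271.1] z 9.0
dS 99 rect [459.9 131.8] [34.9 38.7] 47.3 mean [457.5 131.6] z 9.0
hook 179 rect [449.7   8.2] [28.  83.8] 73.3 mean [451.1   8.8] z 11.7
bL 158 rect [ 447.4 -134.8] [52.3 45.1] 85.7 mean [ 447.5 -135. ] z 9.9
bS 114 rect [ 431.3 -277.5] [39.  33.7] 71.3 mean [ 431.5 -277.7] z 9.7
blue [157, 83, 48, 66, 2473] rim 336 [array([627.7, 206.8]), array([118.4, 172.2]), np.float64(86.0)] floor [array([623.3, 211.5]), array([125.9, 182.1]), np.float64(86.2)]
red [227, 94, 47, 62, 2170] rim 196 [array([605.4,   8.8]), array([157.4, 116.8]), np.float64(8.2)] floor [array([607. ,   9.1]), array([178.4, 114. ]), np.float64(8.0)]
yel [296, 91, 44, 63, 2356] rim 485 [array([ 619.9, -188.7]), array([172.5, 119.4]), np.float64(4.4)] floor [array([ 615.2, -188.1]), array([178.4, 115.8]), np.float64(3.8)]
scene cam [1.216 0.056 1.067]
bS 104 rect [ 434.  -276.4] [41.8 35.5] 71.9 mean [ 434.3 -276.5] z 9.0
bL 135 rect [ 450.1 -133. ] [52.4 46.7] 86.5 mean [ 450.9 -132.8] z 9.3
hook 149 rect [452.7   9.5] [28.1 86.3] 72.7 mean [452.6  10.4] z 11.4
dS 103 rect [463.2 133.7] [41.1 39.9] 41.2 mean [462.4 132.6] z 9.0
dL 149 rect [461.2 271.3] [49.  56.2] 3.7 mean [460.5 272.2] z 8.3
blue [310, 220, 45, 61, 2278] rim 318 [array([635.5, 206.5]), array([116.4, 158.9]), np.float64(86.4)] floor [array([623.4, 211. ]), array([123.5, 181. ]), np.float64(85.8)]
red [242, 213, 45, 57, 2114] rim 287 [array([620.4,  11.4]), array([158.6, 116.5]), np.float64(8.1)] floor [array([629.8,  13.2]), array([135.8, 112.5]), np.float64(8.4)]
yel [171, 212, 46, 55, 2103] rim 386 [array([ 625., -187.]), array([165.3, 118.6]), np.float64(4.4)] floor [array([ 629.1, -186.3]), array([150.5, 115.7]), np.float64(4.3)]
```

```bash
python3 - <<'E'
from h import *
t=cv2.imread("pics/top0.png");s=cv2.imread("pics/scene0.png")
f=lambda i,x,y:cv2.resize(i[y-16:y+16,x-18:x+18],(396,352),interpolation=cv2.INTER_CUBIC)
cv2.imwrite("pics/zd.png",np.vstack([np.hstack([f(t,206,173),f(t,157,172)]),np.hstack([f(s,306,201),f(s,351,203)])])[:, :][::1,::1].repeat(1,0)[:704:1][:600] if 0 else cv2.resize(np.vstack([np.hstack([f(t,206,173),f(t,157,172)]),np.hstack([f(s,306,201),f(s,351,203)])]),(640,570)))
for n in("top","scene"):
    z=np.load(n+"0.npz");X=cloud(n,z["d"])
    x0,y0,x1,y1=(112,88,145,120) if n=="top" else (372,235,405,268)
    P=X[y0:y1,x0:x1].reshape(-1,3);P=P[P[:,2]>.06];print(n,"jar",P.min(0).round(3),P.max(0).round(3),np.median(P,0).round(3))
E
```

```text
top jar [0.233 0.02  0.06 ] [0.667 0.378 1.182] [0.642 0.354 0.077]
scene jar [0.624 0.056 0.061] [1.216 0.379 1.067] [0.65  0.355 0.078]
```

View pics/zd.png

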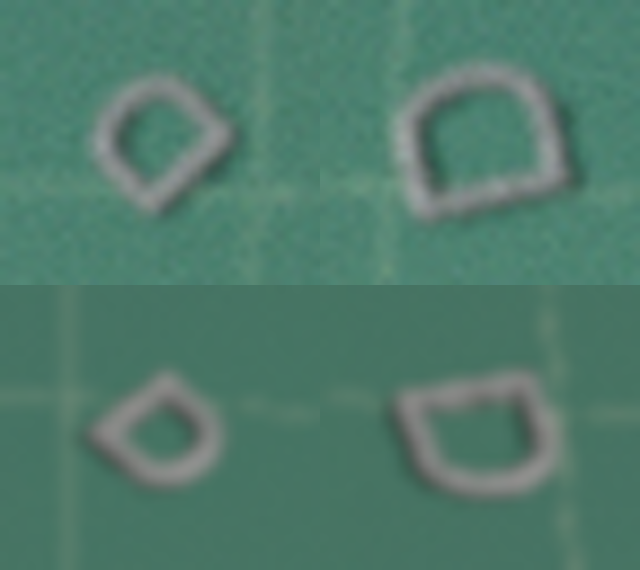

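The small D-ring's straight bar is at lower right of its patch, bow at upper left, so its x axis is about 45° and its grip direction about 134.5°. The large D-ring's bar gives a grip direction of about 102.5°. First I'll hover over the large D-ring.

{"api": "carry_out", "payload": {"increments": [[0.185,-0.3195,-0.145,37.3,-1],[0.185,-0.3195,-0.145,37.3,-1],[0.185,-0.3195,-0.145,37.3,-1],[0.185,-0.3195,-0.145,37.3,-1],[0.185,-0.3195,-0.145,37.3,-1],[0.185,-0.3195,-0.145,37.3,-1],[0.185,-0.3195,-0.145,37.3,-1],[0.185,-0.3195,-0.145,37.3,-1],[0.185,-0.3195,-0.145,37.3,-1],[0.185,-0.3195,-0.145,37.3,-1],[0.185,-0.3195,-0.145,37.3,-1],[0.185,-0.3195,-0.145,37.3,-1],[0.185,-0.3195,-0.145,37.3,-1],[0.185,-0.3195,-0.145,37.3,-1]], "grip_force": 15}}

```text
time_s: 1.5
tool_pos: [0.4579, 0.2712, 0.2601]
tool_rot: [180.0, -0.0, 102.5]
force: [-0.2, 0.7, 0.4]
grip_width: 0.0872
```

{"api": "carry_out", "payload": {"increments": [[0,0,-0.03,0,-0.7],[0,0,-0.055,0,-0.6],[0,0,-0.055,0,-0.6],[0,0,-0.055,0,-0.6]]}}

```text
time_s: 1.9
tool_pos: [0.4582, 0.2705, 0.205]
tool_rot: [-180.0, 0.0, 102.5]
force: [0.1, 0.3, 1.0]
grip_width: 0.0709
```

```bash
cat > look.py <<'E'
import sys
from h import *
# name n u v half scale
out=[]
for n in("top","scene"):
    p,d=env.read_camera(n);P=[float(x) for x in sys.argv[2:5]]
    u,v=proj(n,P)[0].round().astype(int);h=45
    out.append(cv2.resize(p[max(v-h,0):v+h,max(u-h,0):u+h,::-1],(390,390),interpolation=cv2.INTER_CUBIC));print(n,u,v)
cv2.imwrite(f"pics/{sys.argv[1]}.png",np.hstack(out))
E
python3 look.py l1 .458 .27 .01
```

```text
top 157 171
scene 350 202
```

View pics/l1.png

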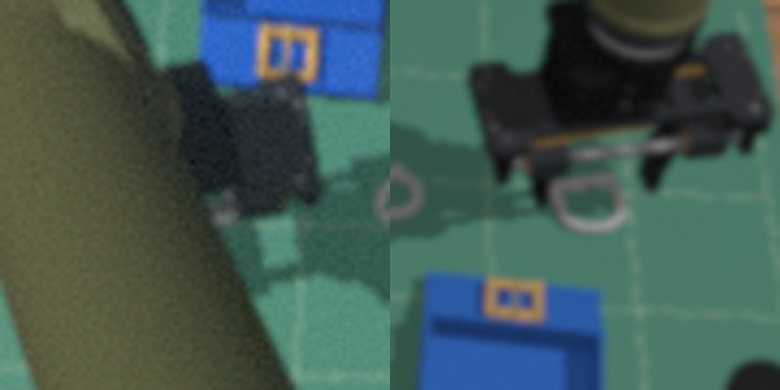

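The scene view shows the ring between the fingers at about (590,200) in the crop. I'll descend and grip.

{"api": "carry_out", "payload": {"increments": [[0,0,-0.012,0,-0.6],[0,0,-0.0185,0,-0.6],[0,0,-0.0185,0,-0.6],[0,0,-0.0185,0,0.2],[0,0,-0.0185,0,0.2],[0,0,-0.0185,0,0.2],[0,0,-0.0185,0,0.2],[0,0,-0.0185,0,0.2],[0,0,-0.0185,0,0.2],[0,0,-0.0185,0,0.2]]}}

```text
time_s: 3.0
tool_pos: [0.4582, 0.2702, 0.1863]
tool_rot: [-180.0, -0.0, 102.4]
force: [0.2, 0.3, -0.4]
grip_width: 0.0501
```

{"api": "carry_out", "payload": {"increments": [[0,0,0.04,0,0.2],[0,0,0.08,0,0.2],[0,0,0.08,0,0.2],[0.025,-0.0318,0.08,-0.5,0.2],[0.05,-0.0635,0.08,-1,0.2],[0.075,-0.0953,0.08,-1.6,0.2],[0.1,-0.127,0.08,-2.2,0.2],[0.125,-0.1588,0.08,-2.8,0.2],[0.15,-0.1905,0.08,-3.4,0.2],[0.175,-0.2223,0.08,-4,0.2],[0.2005,-0.254,0.08,-4.3,0.2],[0.2005,-0.254,0.08,-4.3,0.2],[0.2005,-0.254,0.08,-4.3,0.2],[0.2005,-0.254,0.08,-4.3,0.2]]}}

```text
time_s: 4.4
tool_pos: [0.6582, 0.0176, 0.2656]
tool_rot: [-179.9, -0.1, 98.2]
force: [-0.3, -0.2, -1.0]
grip_width: 0.0498
```

```bash
python3 look.py l2 .6587 .0165 .04; python3 -c "
from h import *
print(env.get_obs()['grip_width'])"
```

```text
top 247 103
scene 264 250
0.049965657592832245
```

View pics/l2.png

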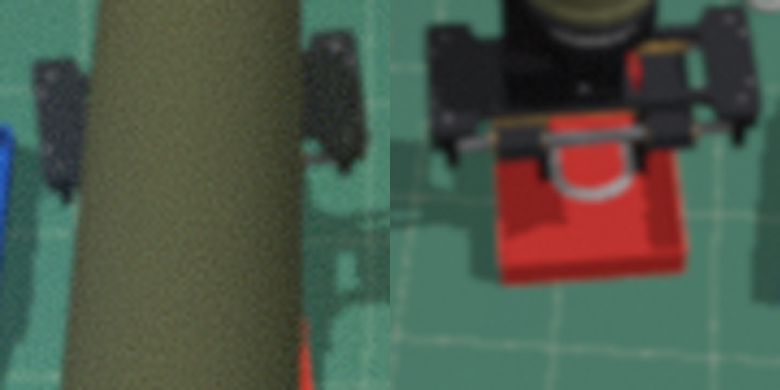

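The ring is held and hangs over the red tray at (590,170). Lowering and releasing.

{"api": "carry_out", "payload": {"increments": [[0,0,-0.03,0,0.2],[0,0,-0.055,0,0.2],[0,0,-0.068,0,0.2],[0,0,-0.073,0,0.2],[0,0,-0.0765,0,0.2],[0,0,-0.0765,0,0.2],[0,0,-0.0765,0,0.2],[0,0,-0.0765,0,-0.38],[0,0,-0.0765,0,-0.38],[0,0,-0.0765,0,-0.38],[0,0,-0.0765,0,-0.38],[0,0,-0.0765,0,-0.38]]}}

```text
time_s: 5.7
tool_pos: [0.6587, 0.0163, 0.1898]
tool_rot: [180.0, -0.0, 98.1]
force: [0.1, -0.5, 0.0]
grip_width: 0.06
```

{"api": "carry_out", "payload": {"increments": [[0,0,0.04,0,-0.38],[0,0,0.08,0,-0.38],[0,0,0.08,0,-0.38],[-0.1985,0.1148,0.08,36.3,-0.5],[-0.1985,0.1148,0.08,36.3,-0.5],[-0.1985,0.1148,0.08,36.3,-0.5],[-0.1985,0.1148,0.08,36.3,-0.5],[-0.1985,0.1148,0.08,36.3,-0.5],[-0.1985,0.1148,0.08,36.3,-0.5],[-0.1985,0.1148,0.08,36.3,-0.5],[-0.1985,0.1148,0.015,36.3,-0.5],[-0.1985,0.1148,0.015,36.3,-0.5],[-0.1985,0.1148,0.015,36.3,-0.5],[-0.1985,0.1148,0.015,36.3,-0.5]]}}

```text
time_s: 7.1
tool_pos: [0.4614, 0.1304, 0.2051]
tool_rot: [180.0, 0.0, 134.3]
force: [1.4, 0.5, 0.2]
grip_width: 0.0654
```

```bash
python3 look.py l3 .52 .09 .01
```

```text
top 221 152
scene 291 216
```

View pics/l3.png

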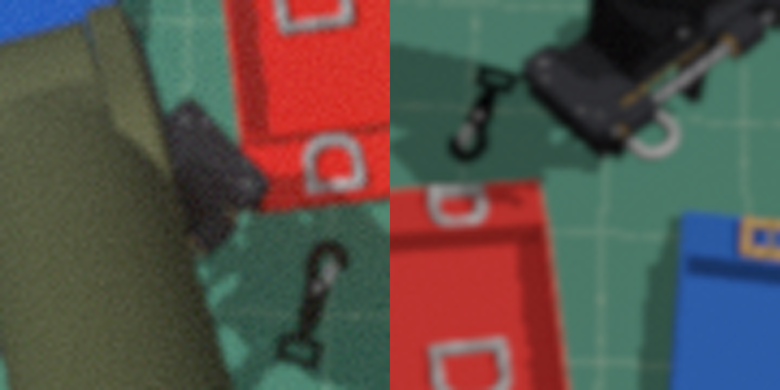

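The large D-ring lies flat in the red tray (470,365 in the crop), and the small ring is under the jaws. Gripping.

{"api": "carry_out", "payload": {"increments": [[0,0,-0.012,0,-0.5],[0,0,-0.0185,0,-0.5],[0,0,-0.0185,0,-0.5],[0,0,-0.0185,0,0.5],[0,0,-0.0185,0,0.5],[0,0,-0.0185,0,0.5],[0,0,-0.0185,0,0.5],[0,0,-0.0185,0,0.5],[0,0,-0.0185,0,0.5],[0,0,-0.0185,0,0.5]]}}

```text
time_s: 8.2
tool_pos: [0.4602, 0.1311, 0.1863]
tool_rot: [180.0, -0.0, 134.4]
force: [-0.2, 0.4, -0.9]
grip_width: 0.0379
```

{"api": "carry_out", "payload": {"increments": [[0,0,0.04,0,0.5],[0,0,0.08,0,0.5],[0,0,0.08,0,0.5],[0.023,-0.0206,0.08,-6,0.5],[0.046,-0.0412,0.08,-12,0.5],[0.069,-0.0618,0.08,-18,0.5],[0.092,-0.0823,0.08,-24,0.5],[0.115,-0.103,0.08,-30,0.5],[0.1383,-0.1235,0.08,-36.3,0.5],[0.1383,-0.1235,0.08,-36.3,0.5],[0.1383,-0.1235,0.08,-36.3,0.5],[0.1383,-0.1235,0.05,-36.3,0.5],[0.1383,-0.1235,0.05,-36.3,0.5],[0.1383,-0.1235,0.05,-36.3,0.5]]}}

```text
time_s: 9.6
tool_pos: [0.5976, 0.0086, 0.2358]
tool_rot: [-179.9, -0.0, 98.3]
force: [0.4, 0.0, 0.4]
grip_width: 0.0378
```

```bash
python3 look.py l4 .63 .0125 .03
```

```text
top 249 114
scene 263 243
```

View pics/l4.png

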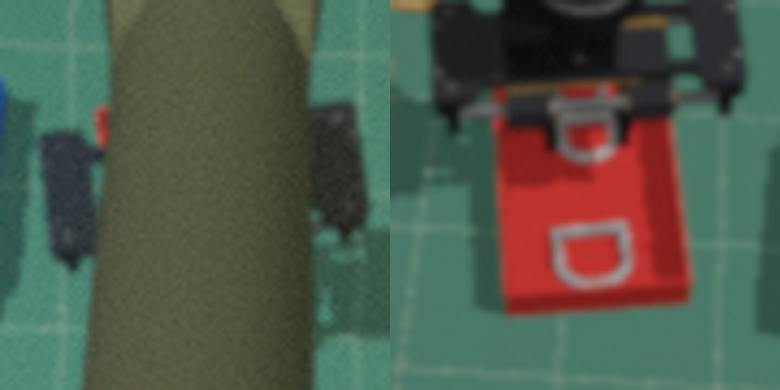

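Small ring hangs at (585,135), large lies at (590,255), with clear space between. Lowering.

{"api": "carry_out", "payload": {"increments": [[0,0,-0.025,0,0.5],[0,0,-0.038,0,0.5],[0,0,-0.043,0,0.5],[0,0,-0.0465,0,0.5],[0,0,-0.0465,0,0.5],[0,0,-0.0465,0,0.5],[0,0,-0.0465,0,-0.1],[0,0,-0.0465,0,-0.1],[0,0,-0.0465,0,-0.1],[0,0,-0.0465,0,-0.1],[0,0,0,0,-0.1],[0,0,0.04,0,-0.1],[0,0,0.04,0,-0.1]]}}

```text
time_s: 11.0
tool_pos: [0.601, 0.0073, 0.2827]
tool_rot: [179.3, 0.0, 98.1]
force: [1.3, -0.6, 0.0]
grip_width: 0.0479
```

{"api": "carry_out", "payload": {"increments": [[-0.148,0.0013,0,-25,0],[-0.148,0.0013,0,-25,0],[-0.148,0.0013,0,-25,0],[-0.148,0.0013,0,-25,0],[-0.148,0.0013,0,-25,0],[-0.148,0.0013,-0.03,-25,0],[-0.148,0.0013,-0.06,-25,0],[-0.148,0.0013,-0.06,-25,0],[-0.148,0.0013,-0.06,-25,0]]}}

```text
time_s: 11.9
tool_pos: [0.4516, 0.0088, 0.2165]
tool_rot: [-180.0, 0.0, 73.2]
force: [0.3, 0.3, 0.9]
grip_width: 0.0435
```

```bash
python3 look.py l5 .53 .01 .01
```

```text
top 249 149
scene 265 217
```

View pics/l5.png

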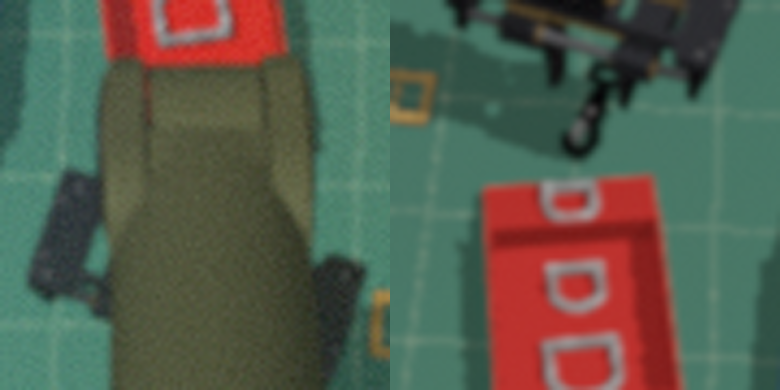

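Both D-rings lie side by side in the red tray and the hook is centred between the jaws. Gripping it.

{"api": "carry_out", "payload": {"increments": [[0,0,-0.02,0,0],[0,0,-0.03,0,0],[0,0,-0.03,0,0],[0,0,-0.03,0,1],[0,0,-0.03,0,1],[0,0,-0.03,0,1],[0,0,-0.03,0,1],[0,0,-0.03,0,1],[0,0,-0.03,0,1],[0,0,-0.03,0,1]]}}

```text
time_s: 13.0
tool_pos: [0.4506, 0.0089, 0.1866]
tool_rot: [180.0, -0.0, 73.1]
force: [-0.6, -0.5, 3.3]
grip_width: 0.0158
```

{"api": "carry_out", "payload": {"increments": [[0,0,0.04,0,1],[0,0,0.08,0,1],[0,0,0.08,0,1],[0.0268,-0.028,0.08,3,1],[0.0536,-0.056,0.08,6,1],[0.0804,-0.084,0.08,9,1],[0.1072,-0.112,0.08,12,1],[0.134,-0.14,0.08,15,1],[0.1608,-0.168,0.08,18,1],[0.1877,-0.1961,0.08,21.2,1],[0.1877,-0.1961,0.08,21.2,1],[0.1877,-0.1961,0.08,21.2,1],[0.1877,-0.1961,0.06,21.2,1],[0.1877,-0.1961,0.05,21.2,1],[0.1877,-0.1961,0.05,21.2,1]]}}

```text
time_s: 14.5
tool_pos: [0.6369, -0.1855, 0.234]
tool_rot: [-179.8, -0.1, 94.4]
force: [-0.0, -0.6, -0.1]
grip_width: 0.0159
```

```bash
python3 look.py l6 .638 -.187 .03
```

```text
top 318 113
scene 193 241
```

View pics/l6.png

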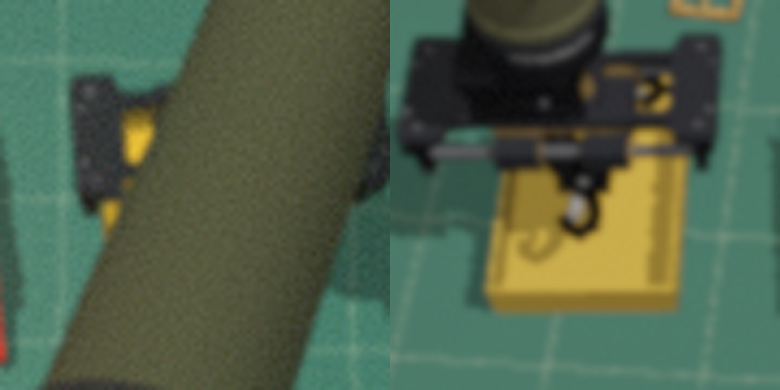

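The hook hangs over the middle of the yellow tray at (580,200). Lowering.

{"api": "carry_out", "payload": {"increments": [[0,0,-0.025,0,1],[0,0,-0.038,0,1],[0,0,-0.043,0,1],[0,0,-0.0465,0,1],[0,0,-0.0465,0,1],[0,0,-0.0465,0,1],[0,0,-0.0465,0,0.4],[0,0,-0.0465,0,0.4],[0,0,-0.0465,0,0.4],[0,0,-0.0465,0,0.4],[0,0,0,0,0.4],[0,0,0.04,0,0.4],[0,0,0.04,0,0.4]]}}

```text
time_s: 15.9
tool_pos: [0.6404, -0.1884, 0.2833]
tool_rot: [179.4, 0.2, 94.3]
force: [1.5, -1.4, -0.1]
grip_width: 0.026
```

{"api": "carry_out", "payload": {"increments": [[-0.189,0.053,0,-8.4,-0.6],[-0.189,0.053,0,-8.4,-0.6],[-0.189,0.053,0,-8.4,-0.6],[-0.189,0.053,0,-8.4,-0.6],[-0.189,0.053,0,-8.4,-0.6],[-0.189,0.053,0,-8.4,-0.6],[-0.189,0.053,-0.04,-8.4,-0.6],[-0.189,0.053,-0.0715,-8.4,-0.6],[-0.189,0.053,-0.0715,-8.4,-0.6],[-0.189,0.053,-0.0715,-8.4,-0.6]]}}

```text
time_s: 16.9
tool_pos: [0.4503, -0.1347, 0.2051]
tool_rot: [-180.0, 0.1, 85.9]
force: [-0.3, 0.6, 1.3]
grip_width: 0.0694
```

```bash
python3 look.py l7 .53 -.15 .01
```

```text
top 304 151
scene 212 214
```

View pics/l7.png

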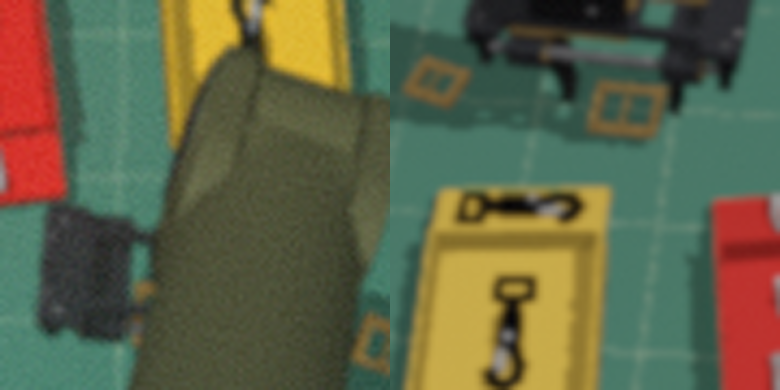

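The hook lies flat in the yellow tray (508,335), and the large buckle sits between the jaws (627,108). Gripping.

{"api": "carry_out", "payload": {"increments": [[0,0,-0.012,0,-0.6],[0,0,-0.0185,0,-0.6],[0,0,-0.0185,0,-0.6],[0,0,-0.0185,0,0.2],[0,0,-0.0185,0,0.2],[0,0,-0.0185,0,0.2],[0,0,-0.0185,0,0.2],[0,0,-0.0185,0,0.2],[0,0,-0.0185,0,0.2],[0,0,-0.0185,0,0.2]]}}

```text
time_s: 18.0
tool_pos: [0.4492, -0.1342, 0.1863]
tool_rot: [-180.0, -0.0, 85.9]
force: [-0.5, 0.5, 1.1]
grip_width: 0.05
```

{"api": "carry_out", "payload": {"increments": [[0,0,0.04,0,0.2],[0,0,0.08,0,0.2],[0,0,0.08,0,0.2],[0.0226,0.0342,0.08,0,0.2],[0.0452,0.0684,0.08,0,0.2],[0.0678,0.1026,0.08,0,0.2],[0.0904,0.1368,0.08,0,0.2],[0.113,0.171,0.08,0,0.2],[0.1355,0.2052,0.08,0,0.2],[0.1581,0.2394,0.08,0,0.2],[0.1807,0.2736,0.08,0,0.2],[0.2033,0.3078,0.08,0,0.2],[0.2259,0.342,0.08,0,0.2],[0.2259,0.342,0.08,0,0.2],[0.2259,0.342,0.08,0,0.2],[0.2259,0.342,0.06,0,0.2],[0.2259,0.342,0.05,0,0.2],[0.2259,0.342,0.05,0,0.2]]}}

```text
time_s: 19.8
tool_pos: [0.6739, 0.2061, 0.2337]
tool_rot: [-179.7, 0.1, 85.9]
force: [-0.3, -0.5, -0.5]
grip_width: 0.0497
```

```bash
python3 look.py l8 .65 .22 .03
```

```text
top 177 105
scene 337 254
```

View pics/l8.png

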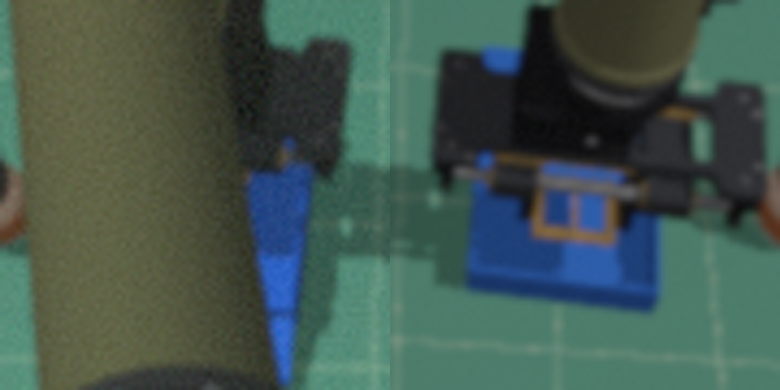

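The buckle hangs over the far half of the blue tray (575,210), and the jar is clear of the gripper body by about 25 mm. Lowering.

{"api": "carry_out", "payload": {"increments": [[0,0,-0.025,0,0.2],[0,0,-0.038,0,0.2],[0,0,-0.043,0,0.2],[0,0,-0.0465,0,0.2],[0,0,-0.0465,0,0.2],[0,0,-0.0465,0,0.2],[0,0,-0.0465,0,-0.38],[0,0,-0.0465,0,-0.38],[0,0,-0.0465,0,-0.38],[0,0,-0.0465,0,-0.38],[0,0,0,0,-0.38],[0,0,0.05,0,-0.38],[0,0,0.05,0,-0.38]]}}

```text
time_s: 21.2
tool_pos: [0.6779, 0.2082, 0.2955]
tool_rot: [179.2, -0.3, 85.9]
force: [0.3, -0.1, 0.8]
grip_width: 0.06
```

{"api": "carry_out", "payload": {"increments": [[-0.2422,-0.485,0,-14.5,-0.5],[-0.2422,-0.485,0,-14.5,-0.5],[-0.2422,-0.485,0,-14.5,-0.5],[-0.2422,-0.485,0,-14.5,-0.5],[-0.2422,-0.485,0,-14.5,-0.5],[-0.2422,-0.485,0,-14.5,-0.5],[-0.2422,-0.485,0,-14.5,-0.5],[-0.2422,-0.485,0,-14.5,-0.5],[-0.2422,-0.485,0,-14.5,-0.5],[-0.2422,-0.485,0,-14.5,-0.5],[-0.2422,-0.485,0,-14.5,-0.5],[-0.2422,-0.485,0,-14.5,-0.5],[-0.2422,-0.485,0,-14.5,-0.5],[-0.2422,-0.485,-0.04,-14.5,-0.5],[-0.2422,-0.485,-0.0815,-14.5,-0.5],[-0.2422,-0.485,-0.0815,-14.5,-0.5],[-0.2422,-0.485,-0.0815,-14.5,-0.5]]}}

```text
time_s: 22.9
tool_pos: [0.4336, -0.276, 0.2048]
tool_rot: [-179.9, -0.0, 71.6]
force: [0.4, -0.9, 0.4]
grip_width: 0.0652
```

```bash
python3 look.py l9 .46 -.26 .01; python3 look.py l9b .64 .21 .01
```

```text
top 342 175
scene 181 194
top 181 111
scene 332 254
```

View pics/l9.png

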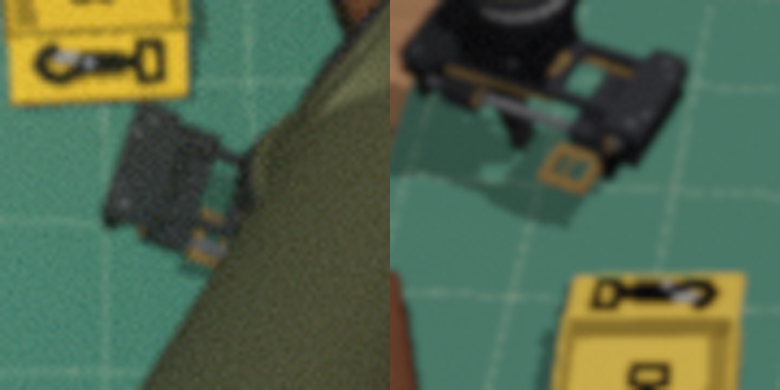

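View pics/l9b.png

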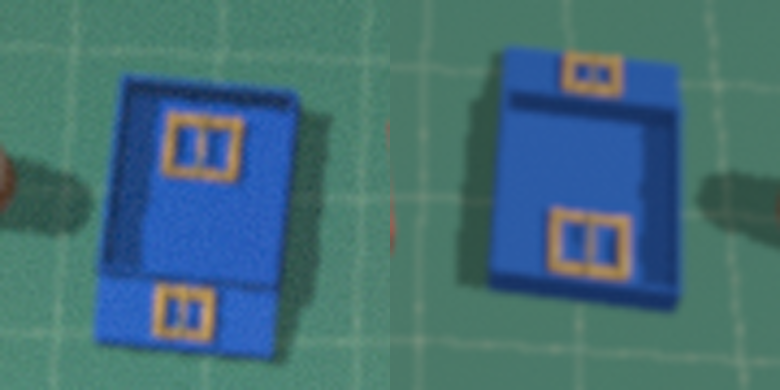

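The large buckle lies flat at the far end of the blue tray. The small buckle is within the open jaws. Gripping.

{"api": "carry_out", "payload": {"increments": [[0,0,-0.012,0,-0.5],[0,0,-0.0185,0,-0.5],[0,0,-0.0185,0,-0.5],[0,0,-0.0185,0,0.5],[0,0,-0.0185,0,0.5],[0,0,-0.0185,0,0.5],[0,0,-0.0185,0,0.5],[0,0,-0.0185,0,0.5],[0,0,-0.0185,0,0.5],[0,0,-0.0185,0,0.5]]}}

```text
time_s: 24.1
tool_pos: [0.4329, -0.2772, 0.1863]
tool_rot: [180.0, -0.0, 71.4]
force: [-0.6, -0.0, -0.4]
grip_width: 0.0379
```

{"api": "carry_out", "payload": {"increments": [[0,0,0.04,0,0.5],[0,0,0.08,0,0.5],[0,0,0.08,0,0.5],[0.0152,0.0408,0.08,1.2,0.5],[0.0304,0.0815,0.08,2.4,0.5],[0.0456,0.1223,0.08,3.6,0.5],[0.0608,0.1631,0.08,4.8,0.5],[0.076,0.2038,0.08,6,0.5],[0.0912,0.2446,0.08,7.2,0.5],[0.1064,0.2854,0.08,8.4,0.5],[0.1216,0.3261,0.08,9.6,0.5],[0.1368,0.3669,0.08,10.8,0.5],[0.152,0.4077,0.08,12,0.5],[0.1672,0.4484,0.08,13.2,0.5],[0.1824,0.4892,0.08,14.5,0.5],[0.1824,0.4892,0.08,14.5,0.5],[0.1824,0.4892,0.08,14.5,0.5],[0.1824,0.4892,0.06,14.5,0.5],[0.1824,0.4892,0.05,14.5,0.5],[0.1824,0.4892,0.05,14.5,0.5]]}}

```text
time_s: 26.1
tool_pos: [0.6143, 0.2101, 0.234]
tool_rot: [-179.8, 0.1, 85.8]
force: [-0.2, 0.4, -0.7]
grip_width: 0.0376
```

```bash
python3 look.py l10 .64 .21 .03
```

```text
top 180 108
scene 333 250
```

View pics/l10.png

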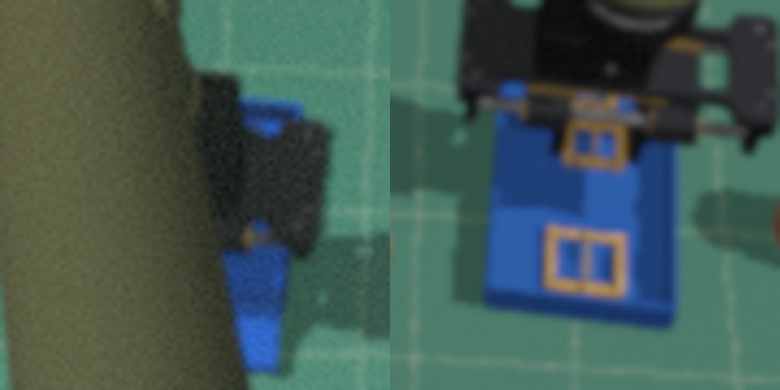

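The small buckle hangs at (597,145), clear of the large one at (585,260). I'll lower it, then retreat toward the start side.

{"api": "carry_out", "payload": {"increments": [[0,0,-0.025,0,0.5],[0,0,-0.038,0,0.5],[0,0,-0.043,0,0.5],[0,0,-0.0465,0,0.5],[0,0,-0.0465,0,0.5],[0,0,-0.0465,0,0.5],[0,0,-0.0465,0,-0.1],[0,0,-0.0465,0,-0.1],[0,0,-0.0465,0,-0.1],[0,0,-0.0465,0,-0.1],[0,0,0,0,-0.1],[0,0,0.05,0,-0.1],[0,0,0.1,0,-0.1]]}}

```text
time_s: 27.5
tool_pos: [0.615, 0.2118, 0.3376]
tool_rot: [-180.0, 0.0, 85.9]
force: [0.9, 0.8, 0.2]
grip_width: 0.0481
```

{"api": "carry_out", "payload": {"increments": [[-0.32,0.36,0.06,0,-0.1],[-0.32,0.36,0.06,0,-0.1],[-0.32,0.36,0.06,0,-0.1],[-0.32,0.36,0.06,0,-0.1],[-0.32,0.36,0.06,0,-0.1],[-0.32,0.36,0.06,0,-0.1],[-0.32,0.36,0.06,0,-0.1],[-0.32,0.36,0.06,0,-0.1],[-0.32,0.36,0.06,0,-0.1],[-0.32,0.36,0.06,0,-0.1],[-0.32,0.36,0.06,0,-0.1],[-0.32,0.36,0.06,0,-0.1],[-0.32,0.36,0.06,0,-0.1],[-0.32,0.36,0.06,0,-0.1],[-0.32,0.36,0.06,0,-0.1]]}}

```text
time_s: 29.0
tool_pos: [0.2967, 0.571, 0.3963]
tool_rot: [180.0, 0.0, 85.8]
force: [0.2, 0.4, 0.9]
grip_width: 0.0477
```

```bash
python3 - <<'E'
from h import *
ims={}
tr=dict(red=(.631,.0125,8.2),yel=(.638,-.187,4.4),blue=(.646,.21,-4))
for n in("top","scene"):
    p,d=env.read_camera(n);X=cloud(n,d);q=p.astype(int)
    x0,y0,x1,y1=(110,75,400,165) if n=="top" else (110,200,410,290)
    ims[n]=cv2.resize(p[y0:y1,x0:x1,::-1],(780,250),interpolation=cv2.INTER_CUBIC)
    # pieces inside each tray, by colour, on plane z=0.012
    for k,(cx,cy,a) in tr.items():
        a=np.radians(a);W=plane(n,np.c_[np.tile(np.arange(512),384),np.repeat(np.arange(384),512)],.012)[:,:2]-[cx,cy]
        L=np.c_[W@[np.cos(a),np.sin(a)],W@[-np.sin(a),np.cos(a)]].reshape(384,512,2)*1000
        ins=(abs(L[...,0])<58)&(abs(L[...,1])<52)
        r,g,b=q[...,0],q[...,1],q[...,2]
        m={"red":(r-g<70)&(g>100),"yel":(r<70)|(abs(r-b)<30),"blue":(r>b)}[k]&ins
        nn,l,st,_=cv2.connectedComponentsWithStats(m.astype(np.uint8))
        for i in range(1,nn):
            if st[i,4]>40:
                R=cv2.minAreaRect(L[l==i].astype(np.float32));print(n,k,st[i,4],"local mm",np.round(R[0],1),np.round(R[1],1),round(R[2],1),"z",round(np.median(X[l==i][:,2])*1000,1))
cv2.imwrite("pics/end.png",np.vstack([ims["top"],ims["scene"]]))
for n,f in(("top",0),("scene",0)):
    X=cloud(n,np.load(n+"0.npz")["d"]);
E
```

```text
top red 110 local mm [28.9 -0.5] [49.9 42.9] 83.6 z 12.9
top red 87 local mm [-32.3  -0.4] [35.  36.3] 83.2 z 12.9
top yel 69 local mm [5.2 0.9] [17.8 64.4] 85.4 z 16.6
top blue 130 local mm [27.9 -1. ] [50.3 43.8] 89.8 z 12.6
top blue 99 local mm [-30.5   0.4] [33.2 37.6] 5.7 z 12.0
scene red 92 local mm [-29.9   0.1] [38.2 36.8] 85.6 z 13.0
scene red 128 local mm [30.3 -0.1] [51.3 44.1] 85.6 z 12.6
scene yel 71 local mm [10.7 -2.1] [64.8 17. ] 5.1 z 16.2
scene blue 100 local mm [-28.3   1.1] [37.5 34.2] 89.7 z 13.5
scene blue 146 local mm [30.7  0.1] [49.4 44.7] 89.2 z 12.8
```

View pics/end.png

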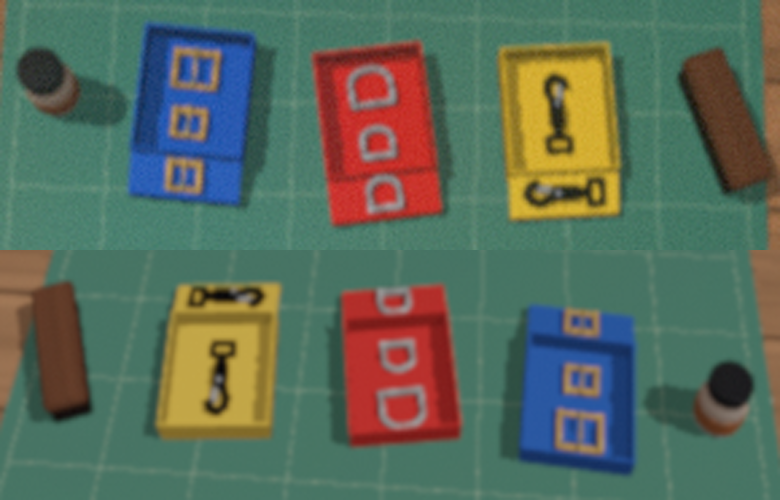

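All five pieces lie flat in the right trays, and the jar and brush are unmoved. Signing off.

```bash
python3 -c "
from cell import env
print(env.sign_off())"
```

```text
the job is handed in; nothing more can be done
None
```

The job is handed in, at about 29 s of the 115 s allowed. Each of the five pieces was picked up once across its flat faces, set down with the gripper about 0.5 mm above the floor and released.

The last pictures from both cameras show these results:
- **Buckles:** both lie in the blue tray, at about x +29 and −29 mm along the tray, and within 1 mm or so of its centre line.
- **D-rings:** both lie in the red tray, at about x +30 and −31 mm bounding-box centres, and also near the centre line.
- **Snap hook:** it lies along the middle of the yellow tray. Its mask missed the strap eye, so I judged its position from the picture and from where it was released.
- **Lying flat:** measured top heights were about 12–13.5 mm for the buckles and rings and about 16.5 mm for the hook. That fits pieces lying flat on the tray floors, with none on top of another.
- **Bystanders:** the brush and jar look unmoved, but I compared them only by eye. The gripper was never commanded near them.

The two cameras disagreed by about 2–3 mm throughout, so I averaged them. The arm is parked well away from everything, and no check failed. The sign-off itself reported no verdict.

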